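# Put away the two stacks by the sander

## Task

Take the two stacks on the bench apart and put every piece away in its own wooden tray: the oblong sanding block in the oblong tray, the square clamp pad in the square tray, the grinding wheel in the larger round tray, the hexagonal nut in the hexagonal tray and the small knob in the smaller round tray. Each piece must end lying flat on the floor of its tray, inside the rim, the same way up as it was; set them down gently, do not drop them or tip them over.

Things in the scene. Friction and masses are not known exactly. Their poses are not given: they have to be found in the camera images.
- sanding_block: oblong beech sanding block with a thin cork sole, 50 mm (its x) by 100 mm (its y) by 32 mm high, about 110 g. Origin at the centre of its underside, z up. Starts in one of two stacks; which stack is random. It or the clamp pad is the bottom of each stack, lying on a fixed grey steel plate 10 mm thick (80 by 110 mm).
- clamp_pad: square dark hardwood clamp pad, 64 by 64 mm and 32 mm high, sides along its x and y, about 95 g. Origin at the centre of its underside, z up. Starts in one of two stacks; which stack is random. Bottom piece of the stack that does not have the sanding block, on the other such plate.
- grinding_wheel: small thick grey grinding wheel lying flat, a plain disc of 48 mm diameter and 30 mm high with a steel bush in the middle, about 120 g. Origin at the centre of its underside, z up. Starts in one of two stacks; which stack is random. Lies on the sanding block or on the clamp pad.
- nut: big hexagonal steel nut from a vice spindle, lying flat, 40 mm across flats (46 mm over corners), 30 mm high, open bore about 21 mm, about 230 g; two of its six flats face its own +y and -y. Origin at the centre of its underside, z up. Starts in one of two stacks; which stack is random. Lies on the sanding block or on the clamp pad, whichever the wheel is not on.
- knob: small turned wooden knob, an upright cylinder of 30 mm diameter with straight sides to 28 mm and a slightly domed top at 34 mm, about 25 g. Origin at the centre of its underside, z up. Starts as the third piece on top of one of the stacks, on the wheel or on the nut.
- tray_oblong: shallow oblong wooden tray for the sanding block, recess 70 mm (its x) by 120 mm (its y). Fixed to the bench; origin at the centre of its underside on the bench, z up. Floor 4 mm above the bench, rim 5 mm thick and 10 mm high above the bench (6 mm above the floor).
- tray_square: shallow square wooden tray for the clamp pad, recess 84 by 84 mm, sides along its x and y. Fixed to the bench; origin at the centre of its underside on the bench, z up. Floor 4 mm above the bench, rim 5 mm thick and 10 mm high above the bench (6 mm above the floor).
- tray_round_large: larger round shallow wooden tray for the grinding wheel, recess 68 mm in diameter. Fixed to the bench; origin at the centre of its underside on the bench, z up. Floor 4 mm above the bench, rim 5 mm thick and 10 mm high above the bench (6 mm above the floor).
- tray_hex: shallow hexagonal wooden tray for the nut, recess 60 mm across flats, two of its flats facing its own +y and -y. Fixed to the bench; origin at the centre of its underside on the bench, z up. Floor 4 mm above the bench, rim 5 mm thick and 10 mm high above the bench (6 mm above the floor).
- tray_round_small: smaller round shallow wooden tray for the knob, recess 50 mm in diameter. Fixed to the bench; origin at the centre of its underside on the bench, z up. Floor 4 mm above the bench, rim 5 mm thick and 10 mm high above the bench (6 mm above the floor).

How it is judged (in metres and radians):
At the end, for the whole second after the job is handed in: Each of the five pieces lies flat (within 0.1 rad) on the floor of its own tray (underside within 3 mm of the tray floor), its centre within 15 mm of the tray's centre, released and at rest (horizontal distance between sanding_block and tray_oblong below 0.015 m and z of sanding_block in the frame of tray_oblong between 0.001 and 0.007 m and angle between each of sanding_block, clamp_pad, grinding_wheel, nut, knob's own z axis and vertical below 0.1 rad and linear speed of each of sanding_block, clamp_pad, grinding_wheel, nut, knob below 0.02 m/s and contact force between each of sanding_block, clamp_pad, grinding_wheel, nut, knob and the fingers below 0.1 N and horizontal distance between clamp_pad and tray_square below 0.015 m and z of clamp_pad in the frame of tray_square between 0.001 and 0.007 m and horizontal distance between grinding_wheel and tray_round_large below 0.015 m and z of grinding_wheel in the frame of tray_round_large between 0.001 and 0.007 m and horizontal distance between nut and tray_hex below 0.015 m and z of nut in the frame of tray_hex between 0.001 and 0.007 m and horizontal distance between knob and tray_round_small below 0.015 m and z of knob in the frame of tray_round_small between 0.001 and 0.007 m); the robot touches nothing.
It fails at once if a piece is tipped over (more than 45 degrees) (angle between any of sanding_block, clamp_pad, grinding_wheel, nut, knob's own z axis and vertical above 0.785 rad).
It fails at once if a piece is dropped or thrown (faster than 0.7 m/s with no finger touching it: a fall of about 25 mm) ((linear speed of sanding_block above 0.7 m/s and contact force between sanding_block and the fingers below 0.05 N) or (linear speed of clamp_pad above 0.7 m/s and contact force between clamp_pad and the fingers below 0.05 N) or (linear speed of grinding_wheel above 0.7 m/s and contact force between grinding_wheel and the fingers below 0.05 N) or (linear speed of nut above 0.7 m/s and contact force between nut and the fingers below 0.05 N) or (linear speed of knob above 0.7 m/s and contact force between knob and the fingers below 0.05 N)).
It also fails if it takes over 128 s, if anything falls off the work surface, if the arm or the gripper's body presses on something with over 40 N, if the wrist force passes 120 N, or if a joint passes its speed limit or range.

## Robot

A 7-joint arm with a two-finger parallel gripper is mounted at the origin on the work surface. World frame = base frame: x ahead of the robot, y to its left, z up, the work surface at z = 0. Lengths are in mm, angles in degrees, forces in N, time in s.
With the tool pointing down it reaches from about 400 to 925 mm from the base axis. Payload 5.6 kg.
Tool frame: the origin (TCP) lies on the centre line of the jaws, within the pads' length; the fingertips stand 25 mm ahead of it and the grasp point (between the pads) lies 6 mm ahead of it (arm.tip_extent is the distance from the TCP to the fingertips, in mm); z points along the fingers, y is the line along which they close (so a half turn about z gives the same grasp; the last joint's range is limited). The gripper opens to 85 mm and grips with 20 to 120 N. Pads are 22 mm wide; open, the fingers measure 114 mm over their backs; the gripper's body (76 mm by 85 mm) begins 54 mm behind the grasp point. The pads swing forward as they close: fully open they stand 13 mm farther back than shut.
Start: joints at [-65.947, 26.786, -0.665, 91.828, 0.344, 61.387, -3.226], TCP at [290.236, 581.612, 221.29] pointing down, gripper open.
Joint ranges: [-144.91, 144.91], [-17.63, 115.5], [-89.93, 88.59], [15.96, 139.68], [-74.01, 254.01], [8.47, 105.57], [-167.45, 167.45]. Speed limits (degrees/s): [147.25, 147.25, 180, 180, 180, 180, 180].

## Interface

Orientations are given as a 3x3 rotation matrix whose columns are the frame's x, y, z axes.
In Python, from bench import arm gives the robot as it stands.
- The arm moves only by the shell command python3 -m inch 'ROWS' [FORCE]. ROWS is JSON, a list of rows, each a list of 3 entries, a list of its own where there are three numbers: the shift along the tool's x, y, z normalised to -1 to 1, where 1 is 0.025 m, then the turn, a rotation vector about the tool's x, y, z normalised to -1 to 1, where 1 is 0.08 rad, then the closure in counts, from 0 (fully open) to 255 (shut). In form: [[[tx, ty, tz], [rx, ry, rz], fingers], ...]. A call has exactly 8 rows; each row shifts and turns the commanded pose from where the row before left it, along the tool's axes as they then stand; what a row does not reach is not made up. A row lasts 1/8 s, in which the tool goes at most 62.5 mm and 10.7 degrees, less where a joint would pass 70% of its speed; a pose out of reach is approached as far as the arm can. A call with a number of a shift or a turn outside -1 to 1 is refused whole. A call with a gripper value outside its range is refused whole. The fingers move at their own pace and stop on an object; FORCE is the grip in N (left out, the last holds). Time passes only in rows, so rows that do not move let the fingers close, or fill a call up. It gives the time, the measured TCP pose, the force, the opening and the grip force at its end, in the units of the state.
- arm.state(): the state, without advancing time (a new reading comes with each control period).
- arm.capture(name): name is "scene" or "side" or "wrist"; returns (picture, depth): 384x512x3 uint8, red, green, blue; 384x512 float32, mm along the optical axis (not along the pixel's ray), 0 where there is no reading.
- arm.calibration(name): a dict with "fov_y" (degrees; the focal length in pixels is half the picture's height over the tangent of half this angle, whatever the lens; pixels are square), "cx", "cy" (the principal point, pixels), "world_to_cam" (4x4, takes a point from world to camera coordinates). Camera axes: x right, y up, looking along -z (the intrinsics and any distortion apply to the point x, -y, -z); pixel columns grow to the right and rows downward; lengths in mm; the calibration is good to about 2 mm. A picture is of the moment at which its call begins: read the wrist's pose just before it. calibration takes no time and is no camera call; for the wrist camera it gives the pose at the moment of the call.
- arm.finish_job(): hands the job in; it is judged then, once.
The state is a dict: "time": time; "joints": joint angles; "dq": joint speeds; "joint_torque": joint torques, N m; "position": TCP position; "tcp_rot": TCP orientation; "contact_force": force on the tool from outside, world axes, zero at the start; "wrist_torque": the same for the moment, N m; "finger_gap": finger opening in mm; "gripper_force": force on a finger pad.
Only numpy, scipy, OpenCV 4.12 (cv2) and the standard library are available. Lean on these libraries where they do the work, as an engineer would, in place of code of your own. Each camera call takes 0.05 s, during which the arm holds its last target. There are 200 camera calls.

## Working session

There is one attempt and no reset: what is moved stays moved. The work goes in short steps, Python scripts to look and compute and a shell command to move; the robot and the scene stay as the last step left them, time stands still between calls to the robot, and variables do not carry over. Pictures are saved under pics/ and viewed, at most 14 in all, crops included, and the job is handed in when it is done.

```bash
ls; mkdir -p pics; cat > h.py <<'E'
import numpy as np,cv2
from bench import arm
def cap(n,f=None):
    c=arm.calibration(n); p,d=arm.capture(n)
    if f: cv2.imwrite('pics/'+f,p[:,:,::-1])
    np.savez('/tmp/%s.npz'%n,p=p,d=d,w=c['world_to_cam'],k=[c['fov_y'],c['cx'],c['cy']])
    return p,d,c
def cloud(d,c):
    f=192/np.tan(np.radians(c['fov_y'])/2)
    v,u=np.mgrid[:384,:512]
    P=np.stack([(u-c['cx'])/f*d,-(v-c['cy'])/f*d,-d,np.ones_like(d)],-1)
    W=P@np.linalg.inv(np.array(c['world_to_cam'])).T
    return W[...,:3]
E
python3 - <<'E'
from h import *
s=arm.state(); print({k:np.round(v,2).tolist() for k,v in s.items()})
for n in ['scene','side','wrist']:
    p,d,c=cap(n,n+'0.png'); print({k:(np.round(v,3).tolist()) for k,v in c.items() if not isinstance(v,str)})
a=[cv2.imread('pics/%s0.png'%n) for n in ['scene','side']]
E
```

```text
pics
{'time': 0.0, 'joints': [-65.95, 26.84, -0.66, 91.88, 0.34, 61.39, -3.23], 'dq': [-0.01, -0.12, -0.04, 0.09, 0.02, 0.02, -0.06], 'joint_torque': [-0.0, -53.24, 0.02, -25.13, 0.01, 0.01, 0.0], 'position': [290.01, 581.06, 220.3], 'tcp_rot': [[-0.89, 0.45, -0.0], [0.45, 0.89, -0.0], [-0.0, -0.0, -1.0]], 'contact_force': [0.37, -0.36, 0.3], 'wrist_torque': [-0.01, -0.03, -0.0], 'gripper_force': 0.0, 'finger_gap': 85.45}
{'fov_y': 57.663, 'cx': 252.307, 'cy': 188.073, 'world_to_cam': [[0.442, 0.897, -0.005, -270.378], [-0.552, 0.276, 0.787, 251.0], [0.707, -0.345, 0.617, -1365.549], [0.0, 0.0, 0.0, 1.0]]}
{'fov_y': 53.048, 'cx': 252.794, 'cy': 195.178, 'world_to_cam': [[-0.997, -0.08, -0.005, 564.747], [0.048, -0.651, 0.757, -80.238], [-0.064, 0.754, 0.653, -1122.38], [0.0, 0.0, 0.0, 1.0]]}
{'fov_y': 63.658, 'cx': 255.541, 'cy': 186.572, 'world_to_cam': [[0.446, 0.895, -0.001, -649.952], [-0.846, 0.421, -0.328, 42.528], [-0.293, 0.147, 0.945, -379.361], [0.0, 0.0, 0.0, 1.0]]}
```

View pics/scene0.png

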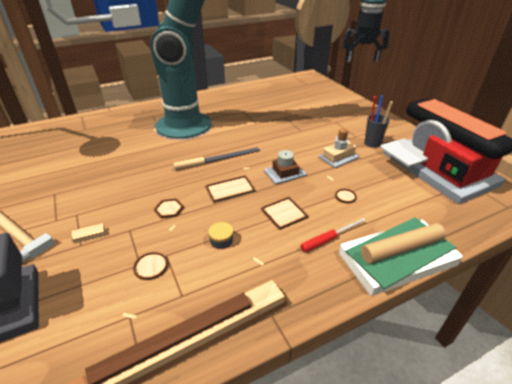

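View pics/side0.png

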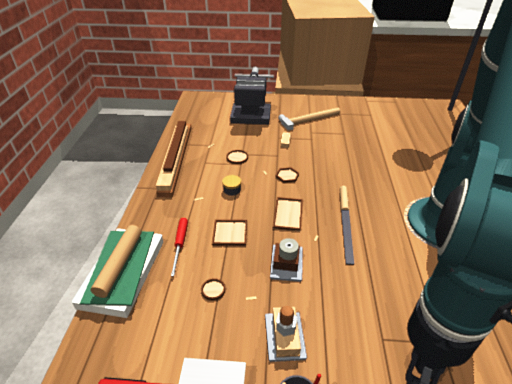

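The scene view shows the clamp pad with the wheel on it at (285,165), and the sanding block, nut and knob at (340,150). The trays are oblong (231,188), square (285,212), hex (169,208), large round (151,266) and small round (345,196). The side view agrees: stacks at (288,258) and (286,330).

```bash
cat > ray.py <<'E'
from h import *
def load(n):
    z=np.load('/tmp/%s.npz'%n); return z['p'],z['d'],z['w'],dict(fov_y=z['k'][0],cx=z['k'][1],cy=z['k'][2],world_to_cam=z['w'])
def ray(c,u,v):
    f=192/np.tan(np.radians(c['fov_y'])/2); T=np.linalg.inv(c['world_to_cam'])
    return T[:3,3],T[:3,:3]@np.array([(u-c['cx'])/f,-(v-c['cy'])/f,-1])
def tri(a,b):
    (o,p),(q,r)=a,b
    s=np.linalg.lstsq(np.stack([p,-r],1),q-o,rcond=None)[0]
    return (o+s[0]*p+q+s[1]*r)/2, np.linalg.norm(o+s[0]*p-q-s[1]*r)
E
python3 - <<'E'
from ray import *
sc=load('scene')[3]; sd=load('side')[3]; S=cloud(load('scene')[1],sc); D=cloud(load('side')[1],sd)
pts=dict(oblong=((231,188),(288,214)),square=((285,212),(230,233)),hex=((169,208),(288,175)),rl=((151,266),(237,157)),rs=((345,196),(213,289)),wheel=((286,156),(289,244)),knob=((342,132),(287,312)))
for k,(a,b) in pts.items():
    x,e=tri(ray(sc,*a),ray(sd,*b)); print(k,x.round(),e.round(1),S[a[1],a[0]].round(),D[b[1],b[0]].round())
E
```

```text
oblong [461.   3.   4.] 1.2 [458.   5.   1.] [461.   2.   4.]
square [624.  93.   4.] 1.4 [623.  94.   2.] [624.  92.   4.]
hex [ 464. -187.    3.] 3.4 [ 466. -186.    3.] [ 463. -192.    1.]
rl [ 646. -280.    3.] 1.7 [ 647. -280.    3.] [ 645. -277.    6.]
rs [642. 283.   3.] 0.3 [642. 283.   3.] [642. 284.   4.]
wheel [463. 184.  69.] 8.5 [471. 183.  70.] [460. 184.  73.]
knob [464. 393.  96.] 0.0 [472. 385. 102.] [464. 398. 105.]
```

View pics/wrist0.png

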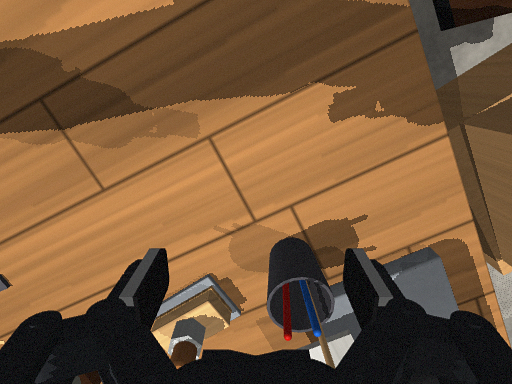

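Triangulated heights fit the text: tray floors about 4, wheel top about 70, knob top about 103. The wrist view shows stack B at the bottom left, around (190,340). Next I work out the camera offset so I can place the wrist camera over the stacks.

```bash
cat >> ray.py <<'E'
def plan(x=None,y=None,z=None,yaw=None):
    "shift in tool axes (units of 25mm) and turn (units .08rad) to reach a world TCP goal, tool x at yaw (mod 180)"
    s=arm.state(); R=np.array(s['tcp_rot']); p=np.array(s['position'])
    g=np.array([p[i] if v is None else v for i,v in enumerate((x,y,z))])
    cur=np.degrees(np.arctan2(R[1,0],R[0,0]))
    t=0 if yaw is None else (yaw-cur+90)%180-90
    tilt=R.T@np.cross(R[:,2],[0,0,-1])/.08
    print('pos',p.round(1),'yaw',round(cur,1),'shift(tool,now)',(R.T@(g-p)/25).round(2),'turnz',round(-np.radians(t)/.08,2),'tilt',tilt.round(2),'j7',np.round(s['joints'][6]),'gap',np.round(s['finger_gap'],1),'tip',arm.tip_extent)
E
python3 - <<'E'
from ray import *
c=load('wrist')[3]; s=arm.state(); R=np.array(s['tcp_rot']); p=np.array(s['position'])
o,d=ray(c,256,192); print('cam in tool',(R.T@(o-p)).round(),'axis',(R.T@(d/np.linalg.norm(d))).round(3))
plan(554,348,260)
E
```

```text
cam in tool [  85.    1. -151.] axis [-0.344  0.002  0.939]
pos [290.1 581.2 220.5] yaw 153.5 shift(tool,now) [-13.61  -3.63  -1.57] turnz -0.0 tilt [-0.02  0.    0.  ] j7 -3.0 gap 85.2 tip 25.0
```

```bash
python3 -m inch '[[[-0.95,-0.6,-0.27],[0,0,0],0],[[-0.95,-0.6,-0.27],[0,0,0],0],[[-0.95,-0.6,-0.27],[0,0,0],0],[[-0.95,-0.6,-0.27],[0,0,0],0],[[-0.95,-0.6,-0.27],[0,0,0],0],[[-0.95,-0.6,-0.27],[0,0,0],0],[[-0.95,-0.6,-0.27],[0,0,0],0],[[-0.95,-0.6,-0.27],[0,0,0],0]]' 30
python3 -m inch '[[[-0.95,-0.6,-0.27],[0,0,0],0],[[-0.95,-0.6,-0.27],[0,0,0],0],[[-0.95,-0.6,-0.27],[0,0,0],0],[[-0.95,-0.6,-0.27],[0,0,0],0],[0,0,0],[0,0,0],[0,0,0],[0,0,0]]' || python3 -m inch '[[[-0.95,-0.6,-0.27],[0,0,0],0],[[-0.95,-0.6,-0.27],[0,0,0],0],[[-0.95,-0.6,-0.27],[0,0,0],0],[[-0.95,-0.6,-0.27],[0,0,0],0],[[0,0,0],[0,0,0],0],[[0,0,0],[0,0,0],0],[[0,0,0],[0,0,0],0],[[0,0,0],[0,0,0],0]]'
python3 - <<'E'
from ray import *
plan(464,393,230); p,d,c=cap('wrist'); cv2.imwrite('pics/w1.png',cv2.resize(p[:300,100:420,::-1],None,fx=2,fy=2,interpolation=cv2.INTER_CUBIC))
E
```

```text
time: 1.15
position: [407.0, 388.4, 275.3]
tcp_rot: [[-0.895, 0.447, -0.0], [0.447, 0.895, -0.0], [0.0, -0.0, -1.0]]
contact_force: [0.1, -0.0, -0.1]
finger_gap: 85.6
gripper_force: 0.0
time: 2.15
position: [464.3, 294.1, 302.0]
tcp_rot: [[-0.895, 0.445, -0.0], [0.445, 0.895, -0.0], [0.0, -0.0, -1.0]]
contact_force: [-0.6, -0.0, 0.4]
finger_gap: 85.2
gripper_force: 0.0
pos [464.3 294.1 302. ] yaw 153.6 shift(tool,now) [1.77 3.54 2.88] turnz -0.0 tilt [-0. -0. -0.] j7 29.0 gap 85.2 tip 25.0invalid input
```

View pics/w1.png

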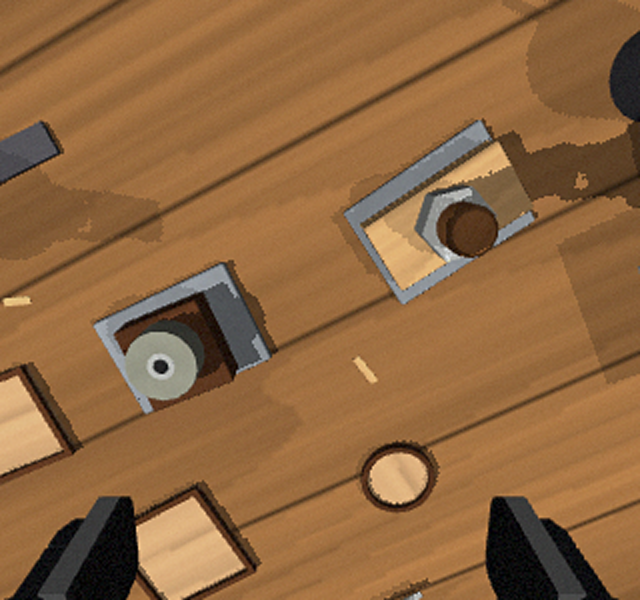

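The wrist view shows the wheel at crop (160,365) on the clamp pad, and the knob at (467,228) on the nut on the sanding block. The small round tray is at (398,477), the square tray at (195,545). I'll segment by depth height band.

```bash
cat > seg.py <<'E'
from ray import *
def blob(W,p,xy,z0,z1,r,name,px=1.0):
    m=(W[...,2]>z0)&(W[...,2]<z1)&(np.hypot(W[...,0]-xy[0],W[...,1]-xy[1])<r)
    m=cv2.morphologyEx(m.astype(np.uint8),cv2.MORPH_OPEN,np.ones((3,3)))
    n,l,st,_=cv2.connectedComponentsWithStats(m); 
    if n<2: print(name,'none');return
    q=W[l==1+st[1:,4].argmax()]
    (c,(w,h),a)=cv2.minAreaRect(q[:,:2].astype(np.float32)); cc,rr=cv2.minEnclosingCircle(q[:,:2].astype(np.float32))
    print(name,'n',len(q),'z',np.median(q[:,2]).round(1),'mean',q[:,:2].mean(0).round(1),'rect',np.round(c,1),np.round((w,h),1),'ang',round(a,1),'circ',np.round(cc,1),round(rr,1))
E
python3 - <<'E'
from seg import *
p,d,_,c=load('wrist'); W=cloud(d,c); print('bench z',np.median(W[:80,200:350,2]).round(1))
A=(463,184);B=(464,393)
blob(W,p,A,64,80,60,'wheel');blob(W,p,A,36,48,70,'pad');blob(W,p,A,5,16,90,'plateA')
blob(W,p,B,90,115,60,'knob');blob(W,p,B,65,80,60,'nut');blob(W,p,B,36,48,90,'block');blob(W,p,B,5,16,90,'plateB')
blob(W,p,(642,283),5.5,15,45,'rs rim');blob(W,p,(624,93),5.5,15,75,'sq rim')
E
```

```text
bench z -1.4
wheel n 1028 z 70.4 mean [458.5 188.5] rect [459.1 188. ] [46.5 47.3] ang 17.0 circ [458.8 187.6] 23.9
pad n 652 z 40.3 mean [465.6 208.4] rect [463.9 200.4] [40.  64.5] ang 84.2 circ [464.  199.3] 36.3
plateA n 1470 z 8.4 mean [449.7 208.7] rect [460.9 188.6] [109.7  79.8] ang 88.2 circ [460.4 189. ] 65.7
knob n 580 z 103.5 mean [461.2 394.7] rect [462.6 395.4] [28.7 28.5] ang 22.1 circ [462.7 395.6] 14.7
nut n 408 z 70.7 mean [453.8 390.2] rect [456.5 391.9] [29.6 44.3] ang 39.5 circ [460.8 395.4] 22.2
block n 1970 z 40.5 mean [457.1 394.8] rect [460.8 395.8] [50.7 99.8] ang 7.2 circ [460.6 395.4] 54.2
plateB n 1260 z 8.5 mean [446.6 383.5] rect [462.3 395.4] [ 80.2 109.4] ang 7.6 circ [461.8 395.5] 66.2
rs rim n 152 z 8.0 mean [620.5 281.4] rect [623.7 281.1] [25.9 57.7] ang 17.2 circ [634.  284.3] 28.9
sq rim n 532 z 8.1 mean [629.  103.2] rect [622.9  91.2] [95.2 95.1] ang 3.6 circ [623.2  92.4] 64.4
```

```bash
python3 -m inch '[[[0.27,0.51,0.86],[0,0,0],80],[[0.27,0.51,0.86],[0,0,0],80],[[0.27,0.51,0.86],[0,0,0],80],[[0.27,0.51,0.86],[0,0,0],80],[[0.27,0.51,0.86],[0,0,0],80],[[0.27,0.51,0.86],[0,0,0],80],[[0.27,0.51,0.86],[0,0,0],80],[[0,0,0.86],[0,0,0],80]]'
python3 - <<'E'
from ray import *
plan(462.6,395.5,108); p,d,c=cap('wrist','w2.png'); W=cloud(d,c)
m=W[230:384,:,2]; s=arm.state()['position']; q=W[(np.hypot(W[...,0]-s[0],W[...,1]-s[1])<60)&(W[...,2]>110)&(d>0)]; print(len(q),np.percentile(q[:,2],[0,2,10]))
E
```

```text
time: 3.2
position: [461.7, 396.1, 129.4]
tcp_rot: [[-0.896, 0.444, -0.0], [0.444, 0.896, 0.001], [0.001, 0.001, -1.0]]
contact_force: [-0.4, -0.2, 0.7]
finger_gap: 59.0
gripper_force: 0.0
pos [461.7 396.1 129.4] yaw 153.6 shift(tool,now) [-0.04 -0.    0.85] turnz -0.0 tilt [ 0.01 -0.01  0.  ] j7 22.0 gap 59.0 tip 25.0
29558 [141.94614587 153.2118062  173.67773708]
```

View pics/w2.png

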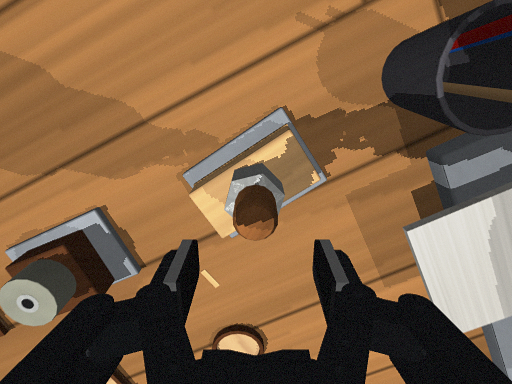

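The knob at (257,213) lies centred between the fingertips at (190,243) and (325,243). I'll check the tips' position in the tool frame.

```bash
python3 - <<'E'
from ray import *
p,d,_,c=load('wrist'); W=cloud(d,c); s=arm.state(); R=np.array(s['tcp_rot']); T=(W-np.array(s['position']))@R
for u,v in [(190,243),(194,243),(180,260),(325,243),(322,243),(340,262),(257,200),(257,215),(257,238)]: print(u,v,T[v,u].round(1))
E
```

```text
190 243 [ 10.3 -28.3 -23. ]
194 243 [ 10.5 -26.3 -23.4]
180 260 [ 10.7 -29.6 -38.4]
325 243 [ 10.3  36.4 -23.2]
322 243 [ 11.   34.6 -24.4]
340 262 [  6.7  41.1 -34. ]
257 200 [12.5  4.3 27.2]
257 215 [ 4.9  4.2 21.2]
257 238 [-11.5   4.3  21.9]
```

```bash
python3 - <<'E'
from ray import *
s=arm.state(); print(np.round(s['position'],1),s['time'],np.round(s['finger_gap'],1))
o=[]
for n in ['scene','side']:
    p,d,c=cap(n); W=cloud(d,c); P=np.array(s['position']); R=np.array(s['tcp_rot'])
    m=(np.hypot(W[...,0]-P[0],W[...,1]-P[1])<75)&(W[...,2]>74)&(d>0); T=(W-P)@R
    q=T[m]; 
    for lo in range(-70,40,10):
        k=q[(q[:,2]>=lo)&(q[:,2]<lo+10)]
        if len(k): print(n,lo,len(k),np.percentile(k[:,1],[5,50,95]).round())
    f=192/np.tan(np.radians(c['fov_y'])/2); v,u=np.argwhere(m).mean(0).astype(int); print(u,v)
    u=np.clip(u,60,450);v=np.clip(v,50,330)
    o.append(cv2.resize(p[v-50:v+50,u-60:u+60,::-1],(400,333),interpolation=cv2.INTER_CUBIC))
cv2.imwrite('pics/tips.png',np.hstack(o))
E
```

```text
[460.4 393.9 126.3] 3.25 58.4
scene -70 91 [-58. -28.  58.]
scene -60 32 [-43.  32.  49.]
scene -50 42 [-41. -28.  41.]
scene -40 32 [-41.  30.  42.]
scene -30 37 [-40.  31.  41.]
scene -20 10 [-34.  30.  36.]
scene 10 1 [7. 7. 7.]
scene 20 44 [-10.   1.  14.]
scene 30 22 [-10.  -0.  14.]
355 55
side -70 54 [-29.  48.  62.]
side -60 19 [-36. -31.  38.]
side -50 22 [-33. -28.  38.]
side -40 39 [-31.  30.  44.]
side -30 44 [-31.  32.  43.]
side -20 10 [-30. -29.  36.]
side 10 4 [ 3.  7. 14.]
side 20 92 [-6.  7. 17.]
side 30 42 [ 6. 16. 18.]
308 185
```

View pics/tips.png

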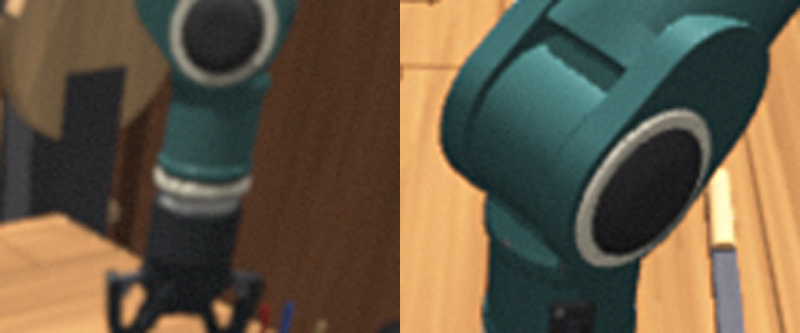

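All three cameras agree: the fingertips are about 15–20 mm *behind* the reported TCP, whereas the text says 25 mm ahead. I'll trust the measurement, descend in steps and recheck.

```bash
python3 -m inch '[[[0,0.05,0.4],[0,0,0],95],[[0,0,0.4],[0,0,0],95],[[0,0,0.4],[0,0,0],95],[[0,0,0.2],[0,0,0],95],[[0,0,0],[0,0,0],95],[[0,0,0],[0,0,0],95],[[0,0,0],[0,0,0],95],[[0,0,0],[0,0,0],95]]'
cat > look.py <<'E'
from ray import *
import sys
def look(f):
    plan(); s=arm.state(); p,d,c=cap('wrist',f); R=np.array(s['tcp_rot']); W=cloud(d,c); T=(W-np.array(s['position']))@R
    g=s['finger_gap']/2
    for n,a,b in (('L',-g-25,-g+3),('R',g-3,g+25)):
        m=(d>0)&(d<230)&(T[...,1]>a)&(T[...,1]<b)&(np.abs(T[...,0])<22)
        m[:, :]&=W[...,2]>s['position'][2]-5
        q=T[m]; print('tip',n,len(q),np.percentile(q[:,2],[95,98,99.5]).round(1),'y in',(np.percentile(q[:,1],[1,99])).round(1))
    return T,W,p,d,s
if __name__=='__main__': look(sys.argv[1])
E
python3 look.py w3.png
```

```text
time: 4.35
position: [463.2, 395.5, 95.6]
tcp_rot: [[-0.895, 0.446, 0.0], [0.446, 0.895, 0.0], [-0.0, 0.001, -1.0]]
contact_force: [-0.4, -0.0, -0.5]
finger_gap: 53.5
gripper_force: 0.0
pos [463.2 395.5  95.6] yaw 153.5 shift(tool,now) [0. 0. 0.] turnz -0.0 tilt [0.01 0.   0.  ] j7 22.0 gap 53.5 tip 25.0
tip L 8916 [-26.  -20.  -15.2] y in [-51.6 -24.1]
tip R 8429 [-25.5 -19.7 -15.1] y in [24.1 51.7]
```

View pics/w3.png

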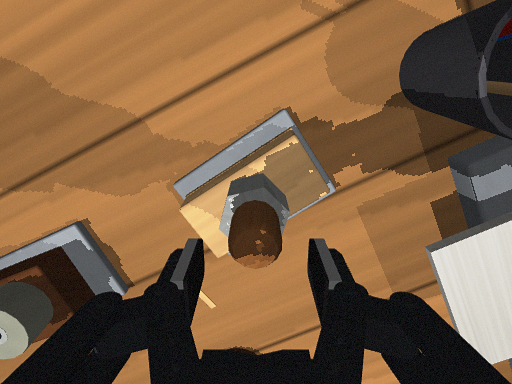

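Tips are confirmed about 15 mm behind the TCP (tip z ≈ 110), with the knob centred between them at about (255,235). Descend 26 mm and grip.

```bash
python3 -m inch '[[[0,0,0.35],[0,0,0],95],[[0,0,0.35],[0,0,0],95],[[0,0,0.35],[0,0,0],95],[[0,0,0],[0,0,0],95],[[0,0,0],[0,0,0],130],[[0,0,0],[0,0,0],255],[[0,0,0],[0,0,0],255],[[0,0,0],[0,0,0],255]]' 25
python3 look.py w4.png
```

```text
time: 5.4
position: [463.3, 395.6, 69.5]
tcp_rot: [[-0.895, 0.447, 0.001], [0.447, 0.895, 0.001], [-0.0, 0.001, -1.0]]
contact_force: [-0.4, 1.0, 2.1]
finger_gap: 28.9
gripper_force: 24.8
pos [463.3 395.6  69.5] yaw 153.5 shift(tool,now) [0. 0. 0.] turnz -0.0 tilt [0.01 0.   0.  ] j7 23.0 gap 28.9 tip 25.0
tip L 8856 [-15.9  -1.    0. ] y in [-39.3 -11.7]
tip R 8714 [-16.5  -1.1   1.3] y in [11.7 39.2]
```

```bash
python3 -m inch '[[[0,0,-0.4],[0,0,0],255],[[0,0,-0.8],[0,0,0],255],[[0,0,-0.6],[0,0,0],255],[[-0.6,-0.1,0],[0,0,0],255],[[-0.9,-0.1,0],[0,0,0],255],[[-0.9,-0.1,0],[0,0,0],255],[[-0.9,-0.1,0],[0,0,0],255],[[-0.9,-0.1,0],[0,0,0],255]]'
python3 -m inch '[[[-0.9,-0.1,0],[0,0,0],255],[[-0.9,-0.1,0],[0,0,0],255],[[-0.9,-0.1,0],[0,0,0],255],[[-0.9,-0.1,0],[0,0,0],255],[[-0.6,0,0],[0,0,0],255],[[0,0,0],[0,0,0],255],[[0,0,0],[0,0,0],255],[[0,0,0],[0,0,0],255]]'
python3 look.py w5.png
```

```text
time: 6.45
position: [552.9, 335.8, 113.6]
tcp_rot: [[-0.894, 0.447, -0.0], [0.447, 0.894, -0.001], [0.0, -0.001, -1.0]]
contact_force: [1.2, 0.5, -0.8]
finger_gap: 28.9
gripper_force: 24.7
time: 7.45
position: [640.0, 282.6, 114.1]
tcp_rot: [[-0.895, 0.445, -0.001], [0.445, 0.895, 0.0], [0.001, 0.0, -1.0]]
contact_force: [-0.6, 0.6, -0.3]
finger_gap: 28.7
gripper_force: 24.7
pos [640.  282.6 114.1] yaw 153.6 shift(tool,now) [0. 0. 0.] turnz -0.0 tilt [ 0.   -0.01 -0.  ] j7 40.0 gap 28.7 tip 25.0
tip L 8503 [-25.2 -17.7 -12.1] y in [-39.1 -11.6]
tip R 8438 [-23.5 -16.8  -9.5] y in [11.6 39.1]
```

View pics/w5.png

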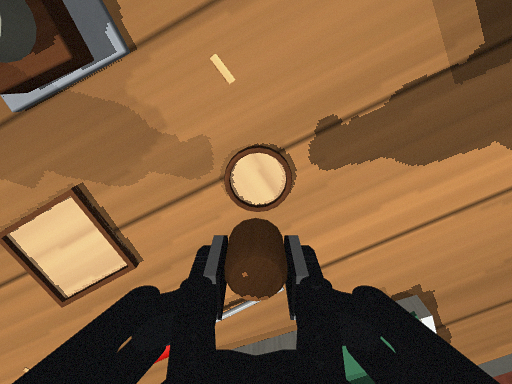

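Knob held at (256,258), with the small tray directly below, centre (259,178).

```bash
cat > px.py <<'E'
from ray import *
import sys
c=load('wrist')[3]; W=cloud(load('wrist')[1],c)
for a in sys.argv[1:]:
    u,v,z=map(float,a.split(',')); o,d=ray(c,u,v); print(a,'plane',(o+d*(z-o[2])/d[2]).round(1),'depth',W[int(v),int(u)].round(1))
E
python3 px.py 259,178,4 
python3 - <<'E'
from seg import *
p,d,_,c=load('wrist'); W=cloud(d,c)
blob(W,p,(642,283),5.5,15,45,'rs rim');blob(W,p,(624,93),5.5,15,75,'sq rim')
E
```

```text
259,178,4 plane [639.8 287.    4. ] depth [639.9 286.9   3.7]
rs rim n 1088 z 8.2 mean [639.2 286. ] rect [640.2 285.4] [58.5 59.3] ang 14.5 circ [639.9 285.5] 29.9
sq rim n 2152 z 8.2 mean [621.8  93.2] rect [623.3  91. ] [94.4 96.4] ang 3.6 circ [623.8  90.8] 65.4
```

```bash
python3 -m inch '[[[0.05,0.1,0.8],[0,0,0],255],[[0,0,0.9],[0,0,0],255],[[0,0,0.9],[0,0,0],255],[[0,0,0.9],[0,0,0],255],[[0,0,0.6],[0,0,0],255],[[0,0,0.2],[0,0,0],255],[[0,0,0.1],[0,0,0],255],[[0,0,0],[0,0,0],255]]'
python3 -m inch '[[[0,0,0.05],[0,0,0],255],[[0,0,0],[0,0,0],255],[[0,0,0],[0,0,0],140],[[0,0,0],[0,0,0],140],[[0,0,0],[0,0,0],110],[[0,0,0],[0,0,0],110],[[0,0,-0.4],[0,0,0],110],[[0,0,-0.8],[0,0,0],110]]'
```

```text
time: 8.5
position: [641.4, 284.5, 4.7]
tcp_rot: [[-0.895, 0.447, 0.001], [0.447, 0.895, 0.001], [-0.001, 0.001, -1.0]]
contact_force: [-1.0, 0.8, 0.0]
finger_gap: 29.0
gripper_force: 24.7
time: 9.5
position: [640.4, 284.0, 33.1]
tcp_rot: [[-0.895, 0.447, -0.001], [0.447, 0.895, -0.001], [0.001, -0.001, -1.0]]
contact_force: [0.6, -0.2, 1.3]
finger_gap: 48.8
gripper_force: 0.0
```

```bash
python3 -m inch '[[[0,0,-0.9],[0,0,0],60],[[0.3,0,-0.9],[0,0,0],60],[[0.7,0.1,-0.9],[0,0,0],60],[[0.9,0.1,-0.7],[0,0,0],60],[[0.9,0.1,-0.7],[0,0,0],60],[[0.9,0.1,-0.6],[0,0,0],60],[[0.9,0.1,-0.6],[0,0,0],60],[[0.9,0.1,-0.6],[0,0,0],60]]'
python3 -m inch '[[[0.9,0.1,0],[0,0,0],60],[[0.9,0.1,0],[0,0,0],60],[[0.9,0.1,0],[0,0,0],60],[[0.8,0.1,0],[0,0,0],60],[[0,0,0],[0,0,0],60],[[0,0,0],[0,0,0],60],[[0,0,0],[0,0,0],60],[[0,0,0],[0,0,0],60]]'
python3 - <<'E'
from look import *
T,W,p,d,s=look('w6.png')
from seg import blob
B=(461,395)
blob(W,p,(640,284),26,50,40,'knob'); blob(W,p,B,65,80,60,'nut');blob(W,p,B,36,48,90,'block')
m=((W[...,2]>66)&(W[...,2]<76)&(np.hypot(W[...,0]-461,W[...,1]-395)<40))
q=W[m][:,:2]; c=(q.max(0)+q.min(0))/2
for a in range(0,60,5):
    n=np.array([[np.cos(np.radians(a+k)),np.sin(np.radians(a+k))] for k in(0,60,120)]).T; e=q@n
    lo,hi=np.percentile(e,[1,99],axis=0); print(a,(hi-lo).round(1),end=' | ')
E
```

```text
time: 10.5
position: [523.1, 359.9, 181.2]
tcp_rot: [[-0.895, 0.446, -0.0], [0.446, 0.895, -0.0], [0.0, -0.0, -1.0]]
contact_force: [-0.3, 0.9, 0.4]
finger_gap: 65.2
gripper_force: 0.0
time: 11.5
position: [451.4, 406.5, 180.2]
tcp_rot: [[-0.894, 0.448, 0.0], [0.448, 0.894, -0.0], [-0.0, -0.0, -1.0]]
contact_force: [-0.3, -0.2, -0.2]
finger_gap: 65.3
gripper_force: 0.0
pos [451.4 406.5 180.2] yaw 153.4 shift(tool,now) [0. 0. 0.] turnz -0.0 tilt [-0.  0.  0.] j7 20.0 gap 65.3 tip 25.0
tip L 9177 [-27.9 -22.1 -18.1] y in [-57.4 -30.2]
tip R 8834 [-27.6 -22.1 -17.9] y in [30.1 57.5]
knob n 404 z 35.2 mean [636.7 288. ] rect [638.7 287.1] [28.6 25.3] ang 46.5 circ [640.2 285.8] 14.8
nut n 1271 z 70.4 mean [460.8 396.2] rect [461.7 395.6] [40.  45.6] ang 47.9 circ [461.5 395.5] 22.8
block n 3110 z 40.4 mean [455.7 400.4] rect [460.7 395.6] [ 50.2 100.4] ang 7.2 circ [460.5 395.9] 54.7
0 [40.9 40.  40.7] | 5 [41.2 40.9 41.1] | 10 [41.6 41.2 41.7] | 15 [41.7 41.4 41.8] | 20 [41.8 41.4 41.9] | 25 [41.4 41.4 41.8] | 30 [41.1 41.1 41.5] | 35 [40.5 40.7 40.8] | 40 [39.8 40.1 40.1] | 45 [39.1 39.5 39.7] | 50 [39.1 39.7 39.9] | 55 [39.5 39.9 40.3] |
```

View pics/w6.png

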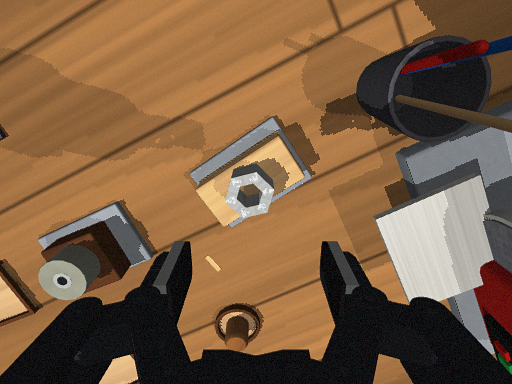

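The view shows the knob standing in the small tray at (238,328) and the nut bared at (249,195) with a flat normal at 48° world. Turn 15° to match and grip it.

```bash
python3 -m inch '[[[-0.56,-0.21,0],[0,0,0],60],[[0,0,0.6],[0,0,0.84],60],[[0,0,0.9],[0,0,0.84],60],[[0,0,0.9],[0,0,0.84],60],[[0,0,0.6],[0,0,0.84],60],[[0,0,0.3],[0,0,0],60],[[0,0,0],[0,0,0],60],[[0,0,0],[0,0,0],60]]'
python3 - <<'E'
from look import *
T,W,p,d,s=look('w7.png')
from seg import blob
blob(W,p,(461,395),65,80,60,'nut')
plan(461.6,395.6,43,138)
E
```

```text
time: 12.55
position: [461.5, 396.3, 98.6]
tcp_rot: [[-0.744, 0.668, 0.001], [0.668, 0.744, 0.001], [-0.0, 0.001, -1.0]]
contact_force: [-0.4, 0.0, 1.0]
finger_gap: 65.5
gripper_force: 0.0
pos [461.5 396.3  98.6] yaw 138.1 shift(tool,now) [0. 0. 0.] turnz -0.0 tilt [0.02 0.   0.  ] j7 9.0 gap 65.5 tip 25.0
tip L 9154 [-27.9 -22.1 -17.9] y in [-57.5 -30.3]
tip R 8869 [-27.5 -21.9 -17.8] y in [30.2 57.5]
nut n 2555 z 70.4 mean [460.9 396.4] rect [461.7 395.7] [40.1 46. ] ang 48.0 circ [461.7 395.7] 23.0
pos [461.4 396.4  98.6] yaw 138.1 shift(tool,now) [-0.03 -0.02  2.22] turnz 0.02 tilt [ 0.02  0.   -0.  ] j7 9.0 gap 65.7 tip 25.0
```

```bash
python3 -m inch '[[[-0.03,-0.02,0.6],[0,0,0],60],[[0,0,0.9],[0,0,0],60],[[0,0,0.6],[0,0,0],60],[[0,0,0.12],[0,0,0],60],[[0,0,0],[0,0,0],100],[[0,0,0],[0,0,0],255],[[0,0,0],[0,0,0],255],[[0,0,0],[0,0,0],255]]' 60
python3 look.py w8.png
```

```text
time: 13.6
position: [461.6, 395.7, 43.2]
tcp_rot: [[-0.744, 0.668, 0.001], [0.668, 0.744, 0.001], [-0.0, 0.002, -1.0]]
contact_force: [-0.9, -0.8, 5.3]
finger_gap: 38.4
gripper_force: 61.5
pos [461.6 395.7  43.2] yaw 138.1 shift(tool,now) [0. 0. 0.] turnz -0.0 tilt [0.02 0.   0.  ] j7 9.0 gap 38.4 tip 25.0
tip L 9046 [2.4 3.3 4.2] y in [-44.  -16.4]
tip R 9743 [3.  3.4 3.8] y in [16.4 44. ]
```

```bash
python3 -m inch '[[[0,0,-0.4],[0,0,0],255],[[0,0,-0.9],[0,0,0],255],[[0,0,-0.9],[0,0,0],255],[[0,0,-0.9],[0,0,0],255],[[-0.5,-0.55,-0.5],[0,0,0],255],[[-0.85,-0.95,-0.4],[0,0,0],255],[[-0.85,-0.95,0],[0,0,0],255],[[-0.85,-0.95,0],[0,0,0],255]]'
python3 -m inch '[[[-0.85,-0.95,0],[0,0,0],255],[[-0.85,-0.95,0],[0,0,0],255],[[-0.85,-0.95,0],[0,0,0],255],[[-0.85,-0.95,0],[0,0,0],255],[[-0.85,-0.95,0],[0,0,0],255],[[-0.85,-0.95,0],[0,0,0],255],[[-0.85,-0.95,0],[0,0,0],255],[[-0.85,-0.95,0],[0,0,0],255]]'
python3 -m inch '[[[-0.85,-0.95,0],[0,0,0],255],[[-0.85,-0.95,0],[0,0,0],255],[[-0.85,-0.95,0],[0,0,0],255],[[-0.85,-0.95,0],[0,0,0],255],[[-0.85,-0.95,0],[0,0,0],255],[[-0.6,-0.6,0],[0,0,0],255],[[0,0,0],[0,0,0],255],[[0,0,0],[0,0,0],255]]'
python3 - <<'E'
from look import *
T,W,p,d,s=look('w9.png')
from seg import blob
blob(W,p,(464,-187),5.5,15,50,'hex rim');blob(W,p,(461,3),5.5,15,85,'oblong');blob(W,p,(646,-280),5.5,15,50,'rl')
blob(W,p,(464,-187),2,5,50,'hex floor')
E
```

```text
time: 14.65
position: [460.4, 278.2, 142.0]
tcp_rot: [[-0.743, 0.669, -0.001], [0.669, 0.743, -0.001], [-0.0, -0.002, -1.0]]
contact_force: [-0.0, -0.2, -3.1]
finger_gap: 38.6
gripper_force: 60.9
time: 15.65
position: [459.1, 23.9, 142.0]
tcp_rot: [[-0.743, 0.669, -0.001], [0.669, 0.743, -0.0], [0.001, -0.001, -1.0]]
contact_force: [0.2, 0.3, -3.7]
finger_gap: 38.7
gripper_force: 60.9
time: 16.65
position: [460.4, -154.0, 142.0]
tcp_rot: [[-0.744, 0.668, -0.001], [0.668, 0.744, 0.001], [0.001, -0.0, -1.0]]
contact_force: [-0.6, 0.6, -1.7]
finger_gap: 38.7
gripper_force: 60.8
pos [ 460.4 -154.   142. ] yaw 138.1 shift(tool,now) [0. 0. 0.] turnz -0.0 tilt [-0.   -0.02 -0.  ] j7 71.0 gap 38.7 tip 25.0
tip L 8505 [-26.3 -18.3  -8.4] y in [-44.1 -16.5]
tip R 8465 [-24.4 -16.7  -4.5] y in [16.5 44.1]
hex rim n 891 z 8.4 mean [ 452.3 -182.8] rect [ 457.9 -184.8] [79.5 57.8] ang 70.8 circ [ 463.7 -186.9] 39.8
oblong n 2622 z 8.5 mean [465.5  -5.9] rect [459.2   0.5] [130.6  80.5] ang 86.4 circ [4.594e+02 1.000e-01] 75.6
rl n 338 z 7.9 mean [ 617.2 -268.8] rect [ 621.5 -271.4] [73.7 31.2] ang 68.8 circ [ 632.8 -275.8] 36.9
hex floor n 80 z 2.5 mean [ 466.6 -173.2] rect [ 467.  -172.8] [19.1  6.4] ang 72.2 circ [ 466.7 -172.7] 9.7
```

View pics/w9.png

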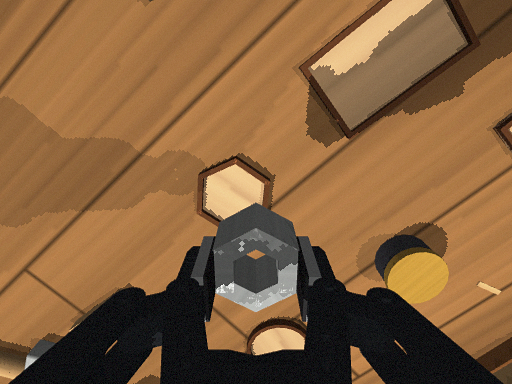

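Nut held at (256,258), with the hex tray just behind it at (236,188), measured at (463.7,-186.9). Oblong tray top right, at (459.3,0.3).

```bash
python3 -m inch '[[[-0.49,-0.44,0.3],[0,0,0],255],[[-0.49,-0.45,0.8],[0,0,0],255],[[0,0,0.9],[0,0,0],255],[[0,0,0.9],[0,0,0],255],[[0,0,0.9],[0,0,0],255],[[0,0,0.9],[0,0,0],255],[[0,0,0.4],[0,0,0],255],[[0,0,0.15],[0,0,0],255]]'
python3 -m inch '[[[0,0,0.1],[0,0,0],255],[[0,0,0.08],[0,0,0],255],[[0,0,0],[0,0,0],255],[[0,0,0],[0,0,0],130],[[0,0,0],[0,0,0],80],[[0,0,0],[0,0,0],80],[[0,0,-0.4],[0,0,0],70],[[0,0,-0.9],[0,0,0],60]]'
```

```text
time: 17.7
position: [464.8, -186.8, 10.8]
tcp_rot: [[-0.745, 0.668, -0.0], [0.668, 0.745, 0.0], [0.001, -0.0, -1.0]]
contact_force: [-0.1, -0.7, -2.8]
finger_gap: 38.9
gripper_force: 60.8
time: 18.7
position: [464.2, -187.2, 39.3]
tcp_rot: [[-0.744, 0.668, -0.002], [0.668, 0.744, 0.0], [0.001, -0.001, -1.0]]
contact_force: [0.3, -0.6, 0.4]
finger_gap: 65.5
gripper_force: 0.0
```

```bash
python3 -m inch '[[[0,0,-0.9],[0,0,0],60],[[0.4,0.4,-0.9],[0,0,0],60],[[0.85,0.92,-0.9],[0,0,0],60],[[0.85,0.92,-0.9],[0,0,0],60],[[0.85,0.92,-0.9],[0,0,0],60],[[0.85,0.92,-0.7],[0,0,0],60],[[0.85,0.92,0],[0,0,0],60],[[0.85,0.92,0],[0,0,0],60]]'
python3 -m inch '[[[0.85,0.92,0],[0,0,0],60],[[0.85,0.92,0],[0,0,0],60],[[0.85,0.92,0],[0,0,0],60],[[0.85,0.92,0],[0,0,0],60],[[0.85,0.92,0],[0,0,0],60],[[0.45,0.5,0],[0,0,0],60],[[0,0,0],[0,0,0],60],[[0,0,0],[0,0,0],60]]'
python3 - <<'E'
from look import *
from seg import blob
T,W,p,d,s=look('w10.png')
A=(459,188)
blob(W,p,A,64,80,60,'wheel');blob(W,p,A,36,48,70,'pad');blob(W,p,A,5,16,90,'plateA')
plan(459,188,90)
P,D,C=cap('scene'); V=cloud(D,C); blob(V,P,(464,-187),26,50,45,'nut scene'); blob(V,P,(640,285),28,50,45,'knob scene')
E
```

```text
time: 19.7
position: [461.5, 15.7, 170.1]
tcp_rot: [[-0.744, 0.668, 0.002], [0.668, 0.744, 0.0], [-0.001, 0.001, -1.0]]
contact_force: [-0.1, 0.5, -0.8]
finger_gap: 65.4
gripper_force: 0.0
time: 20.7
position: [459.2, 186.6, 169.1]
tcp_rot: [[-0.743, 0.669, -0.0], [0.669, 0.743, -0.001], [-0.0, -0.001, -1.0]]
contact_force: [-0.2, -1.0, -0.5]
finger_gap: 65.3
gripper_force: 0.0
pos [459.2 186.6 169.1] yaw 138.0 shift(tool,now) [0. 0. 0.] turnz -0.0 tilt [-0.01  0.   -0.  ] j7 26.0 gap 65.3 tip 25.0
tip L 9163 [-27.9 -22.3 -18. ] y in [-57.4 -30.2]
tip R 8842 [-27.6 -22.  -17.8] y in [30.1 57.5]
wheel n 2355 z 70.4 mean [458.2 188.2] rect [458.8 187.3] [46.5 47.5] ang 49.0 circ [458.8 187.3] 24.0
pad n 1629 z 40.4 mean [455.5 199.9] rect [463.  187.3] [64.3 64. ] ang 86.0 circ [462.7 188.1] 43.3
plateA n 3439 z 8.4 mean [452.1 199.7] rect [460.9 188. ] [110.1  79.9] ang 88.3 circ [461.2 188.4] 66.2
pos [459.3 186.5 169.1] yaw 138.0 shift(tool,now) [0.05 0.04 3.16] turnz -0.0 tilt [-0.01  0.   -0.  ] j7 26.0 gap 65.3 tip 25.0
nut scene n 133 z 32.2 mean [ 471.  -187.9] rect [ 470.3 -187.8] [42.  41.4] ang 32.4 circ [ 469.7 -189.5] 22.8
knob scene n 65 z 34.8 mean [647.5 281.4] rect [647.  282.4] [26.1 27.7] ang 29.9 circ [645.  283.1] 15.7
```

```bash
python3 -m inch '[[[0.03,0.01,0.6],[0,0,0],60],[[0,0,0.9],[0,0,0],60],[[0,0,0.9],[0,0,0],60],[[0,0,0.9],[0,0,0],60],[[0,0,0.9],[0,0,0],60],[[0,0,0.6],[0,0,0],60],[[0,0,0.24],[0,0,0],60],[[0,0,0],[0,0,0],60]]'
python3 -m inch '[[[0,0,0],[0,0,0],90],[[0,0,0],[0,0,0],255],[[0,0,0],[0,0,0],255],[[0,0,0],[0,0,0],255],[[0,0,0],[0,0,0],255],[[0,0,-0.1],[0,0,0],255],[[0,0,-0.3],[0,0,0],255],[[0,0,-0.5],[0,0,0],255]]' 50
```

```text
time: 21.8
position: [458.7, 188.6, 42.8]
tcp_rot: [[-0.744, 0.668, -0.0], [0.668, 0.744, -0.0], [0.0, -0.0, -1.0]]
contact_force: [-0.4, 0.2, 0.6]
finger_gap: 65.4
gripper_force: 0.0
time: 22.8
position: [458.5, 188.6, 66.0]
tcp_rot: [[-0.744, 0.668, -0.001], [0.668, 0.744, -0.0], [0.0, -0.001, -1.0]]
contact_force: [-0.1, -0.4, -0.8]
finger_gap: 46.3
gripper_force: 51.3
```

```bash
python3 -m inch '[[[0,0,-0.9],[0,0,0],255],[[-0.4,-0.2,-0.9],[0,0,0],255],[[-0.9,-0.44,-0.8],[0,0,0],255],[[-0.95,-0.47,-0.4],[0,0,0],255],[[-0.95,-0.47,0],[0,0,0],255],[[-0.95,-0.47,0],[0,0,0],255],[[-0.95,-0.47,0],[0,0,0],255],[[-0.95,-0.47,0],[0,0,0],255]]'
python3 -m inch '[[[-0.95,-0.47,0],[0,0,0],255],[[-0.95,-0.47,0],[0,0,0],255],[[-0.95,-0.47,0],[0,0,0],255],[[-0.95,-0.47,0],[0,0,0],255],[[-0.95,-0.47,0],[0,0,0],255],[[-0.95,-0.47,0],[0,0,0],255],[[-0.95,-0.47,0],[0,0,0],255],[[-0.95,-0.47,0],[0,0,0],255]]'
python3 -m inch '[[[-0.95,-0.47,0],[0,0,0],255],[[-0.95,-0.47,0],[0,0,0],255],[[-0.95,-0.47,0],[0,0,0],255],[[-0.95,-0.47,0],[0,0,0],255],[[-0.7,-0.35,0],[0,0,0],255],[[0,0,0],[0,0,0],255],[[0,0,0],[0,0,0],255],[[0,0,0],[0,0,0],255]]'
python3 - <<'E'
from look import *
from seg import blob
T,W,p,d,s=look('w11.png')
blob(W,p,(646,-280),5.5,15,50,'rl');blob(W,p,(464,-187),26,50,50,'nut')
E
```

```text
time: 23.8
position: [521.7, 31.3, 141.4]
tcp_rot: [[-0.744, 0.668, 0.001], [0.668, 0.744, 0.0], [-0.0, 0.001, -1.0]]
contact_force: [-0.3, 0.1, -0.1]
finger_gap: 45.9
gripper_force: 51.4
time: 24.8
position: [600.2, -165.5, 141.4]
tcp_rot: [[-0.744, 0.668, 0.001], [0.668, 0.744, 0.0], [-0.0, 0.0, -1.0]]
contact_force: [0.2, -0.0, -0.8]
finger_gap: 46.3
gripper_force: 51.4
time: 25.8
position: [646.4, -279.9, 140.7]
tcp_rot: [[-0.745, 0.667, -0.0], [0.667, 0.745, 0.001], [0.001, 0.001, -1.0]]
contact_force: [0.1, 0.3, -0.8]
finger_gap: 46.4
gripper_force: 51.4
pos [ 646.4 -279.9  140.7] yaw 138.2 shift(tool,now) [0. 0. 0.] turnz -0.0 tilt [ 0.01 -0.01 -0.  ] j7 78.0 gap 46.4 tip 25.0
tip L 8660 [-26.1 -20.5 -15. ] y in [-48.1 -20.4]
tip R 8324 [-25.5 -19.2 -12.8] y in [20.3 48. ]
rl n 1087 z 8.2 mean [ 638.7 -275.6] rect [ 641.3 -278.7] [76.7 72.5] ang 49.6 circ [ 643.4 -279.9] 38.9
nut none
```

View pics/w11.png

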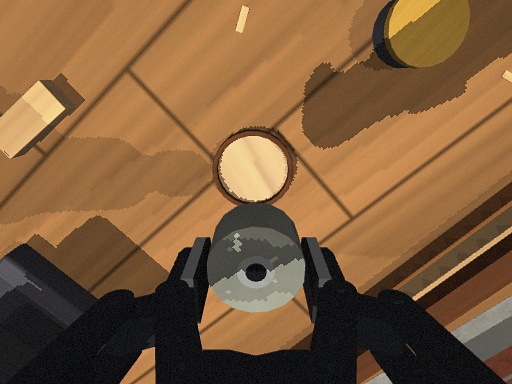

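Wheel held at (256,260); the large round tray is at (255,168), measured at (643.4,-279.9).

```bash
python3 -m inch '[[[0.09,-0.08,0.6],[0,0,0],255],[[0,0,0.9],[0,0,0],255],[[0,0,0.9],[0,0,0],255],[[0,0,0.9],[0,0,0],255],[[0,0,0.9],[0,0,0],255],[[0,0,0.7],[0,0,0],255],[[0,0,0.3],[0,0,0],255],[[0,0,0.1],[0,0,0],255]]'
python3 -m inch '[[[0,0,0.08],[0,0,0],255],[[0,0,0.05],[0,0,0],255],[[0,0,0],[0,0,0],255],[[0,0,0],[0,0,0],100],[[0,0,0],[0,0,0],60],[[0,0,0],[0,0,0],60],[[0,0,-0.4],[0,0,0],30],[[0,0,-0.9],[0,0,0],0]]'
```

```text
time: 26.85
position: [643.4, -281.6, 7.7]
tcp_rot: [[-0.744, 0.668, -0.0], [0.668, 0.744, -0.0], [-0.0, -0.0, -1.0]]
contact_force: [-0.5, 0.1, -0.8]
finger_gap: 46.0
gripper_force: 51.4
time: 27.85
position: [642.7, -281.2, 37.5]
tcp_rot: [[-0.744, 0.668, -0.002], [0.668, 0.744, 0.001], [0.002, -0.001, -1.0]]
contact_force: [0.0, -0.2, 0.9]
finger_gap: 85.6
gripper_force: 0.0
```

```bash
python3 -m inch '[[[0,0,-0.9],[0,0,0],0],[[0.4,0.2,-0.9],[0,0,0],0],[[0.9,0.45,-0.9],[0,0,0],0],[[0.95,0.48,-0.9],[0,0,0],0],[[0.95,0.48,-0.9],[0,0,0],0],[[0.95,0.48,0],[0,0,0],0],[[0.95,0.48,0],[0,0,0],0],[[0.95,0.48,0],[0,0,0],0]]'
python3 -m inch '[[[0.95,0.48,0],[0,0,0],0],[[0.95,0.48,0],[0,0,0],0],[[0.95,0.48,0],[0,0,0],0],[[0.95,0.48,0],[0,0,0],0],[[0.95,0.48,0],[0,0,0],0],[[0.95,0.48,0],[0,0,0],0],[[0.95,0.48,0],[0,0,0],0],[[0.95,0.48,0],[0,0,0],0]]'
python3 -m inch '[[[0.95,0.48,0],[0,0,-0.2],0],[[0.95,0.48,0],[0,0,-0.2],0],[[0.9,0.5,0],[0,0,-0.9],0],[[0.4,0.3,0],[0,0,-0.9],0],[[0,0,0],[0,0,-0.9],0],[[0,0,0],[0,0,-0.9],0],[[0,0,0],[0,0,-0.9],0],[[0,0,0],[0,0,-0.9],0]]'
python3 -m inch '[[[0,0,0],[0,0,-0.9],0],[[0,0,0],[0,0,-0.9],0],[[0,0,0],[0,0,-0.7],0],[[0,0,0],[0,0,0],0],[[0,0,0],[0,0,0],0],[[0,0,0],[0,0,0],0],[[0,0,0],[0,0,0],0],[[0,0,0],[0,0,0],0]]'
python3 - <<'E'
from look import *
from seg import blob
T,W,p,d,s=look('w12.png')
blob(W,p,(463,187),36,48,70,'pad'); plan(463,187.3,7,176)
P,D,C=cap('scene'); V=cloud(D,C); blob(V,P,(644,-280),26,50,45,'wheel scene')
E
```

```text
time: 28.85
position: [582.0, -123.0, 152.0]
tcp_rot: [[-0.744, 0.668, 0.003], [0.668, 0.744, -0.0], [-0.002, 0.002, -1.0]]
contact_force: [-0.5, 0.8, -0.3]
finger_gap: 85.4
gripper_force: 0.0
time: 29.85
position: [504.9, 75.5, 151.7]
tcp_rot: [[-0.744, 0.668, 0.003], [0.668, 0.744, 0.001], [-0.001, 0.002, -1.0]]
contact_force: [0.1, 0.5, 0.5]
finger_gap: 85.4
gripper_force: 0.0
time: 30.85
position: [472.3, 160.5, 150.8]
tcp_rot: [[-0.966, 0.26, 0.001], [0.26, 0.966, 0.0], [-0.001, 0.001, -1.0]]
contact_force: [0.4, 0.3, 1.1]
finger_gap: 85.5
gripper_force: 0.0
time: 31.85
position: [472.0, 160.2, 149.8]
tcp_rot: [[-0.998, 0.068, 0.0], [0.068, 0.998, -0.0], [-0.0, -0.0, -1.0]]
contact_force: [-0.5, 0.7, -0.4]
finger_gap: 85.6
gripper_force: 0.0
pos [472.  160.2 149.8] yaw 176.1 shift(tool,now) [0. 0. 0.] turnz -0.0 tilt [-0.  0. -0.] j7 65.0 gap 85.6 tip 25.0
tip L 9749 [-32.8 -27.5 -23.8] y in [-67.4 -40.6]
tip R 9595 [-32.7 -27.6 -24.1] y in [40.6 67.4]
pad n 5081 z 40.5 mean [461.3 187.2] rect [462.7 187.7] [63.9 63.3] ang 86.0 circ [463.3 187.2] 44.0
pos [472.  160.1 149.8] yaw 176.1 shift(tool,now) [0.43 1.06 5.71] turnz 0.03 tilt [-0. -0.  0.] j7 65.0 gap 85.8 tip 25.0
wheel scene n 311 z 32.8 mean [ 651.  -283.2] rect [ 648.6 -282.9] [47.2 46.4] ang 12.6 circ [ 648.6 -283.4] 24.6
```

```bash
python3 -m inch '[[[0.22,0.54,0.4],[0,0,0],0],[[0.22,0.54,0.7],[0,0,0],0],[[0,0,0.9],[0,0,0],0],[[0,0,0.9],[0,0,0],0],[[0,0,0.9],[0,0,0],0],[[0,0,0.9],[0,0,0],0],[[0,0,0.7],[0,0,0],0],[[0,0,0.3],[0,0,0],0]]'
python3 -m inch '[[[0,0,0],[0,0,0],0],[[0,0,0],[0,0,0],30],[[0,0,0],[0,0,0],255],[[0,0,0],[0,0,0],255],[[0,0,0],[0,0,0],255],[[0,0,-0.2],[0,0,0],255],[[0,0,-0.5],[0,0,0],255],[[0,0,-0.8],[0,0,0],255]]' 50
```

```text
time: 32.95
position: [462.0, 188.1, 6.0]
tcp_rot: [[-0.998, 0.067, -0.002], [0.067, 0.998, -0.001], [0.002, -0.001, -1.0]]
contact_force: [1.3, -0.2, 1.1]
finger_gap: 85.5
gripper_force: 0.0
time: 33.95
position: [462.5, 187.6, 45.4]
tcp_rot: [[-0.998, 0.068, -0.001], [0.068, 0.998, -0.0], [0.001, -0.0, -1.0]]
contact_force: [0.5, 0.5, -0.1]
finger_gap: 63.2
gripper_force: 54.8
```

```bash
python3 -m inch '[[[0,0,-0.9],[0,0,0],255],[[-0.3,-0.15,-0.9],[0,0,0],255],[[-0.9,-0.45,-0.6],[0,0,0],255],[[-0.95,-0.48,-0.4],[0,0,0],255],[[-0.95,-0.48,0],[0,0,0],255],[[-0.95,-0.48,0],[0,0,0],255],[[-0.95,-0.48,0],[0,0,0],255],[[-0.95,-0.48,0],[0,0,0],255]]'
python3 -m inch '[[[-0.75,-0.4,0],[0,0,0],255],[[0,0,0],[0,0,-0.8],255],[[0,0,0],[0,0,-0.84],255],[[0,0,0],[0,0,0],255],[[0,0,0],[0,0,0],255],[[0,0,0],[0,0,0],255],[[0,0,0],[0,0,0],255],[[0,0,0],[0,0,0],255]]'
python3 - <<'E'
from look import *
from seg import blob
T,W,p,d,s=look('w13.png')
blob(W,p,(623.5,91),5.5,15,75,'sq rim'); z=s['position'][2]; blob(W,p,s['position'][:2],z+22,z+45,60,'pad held'); plan(623.5,91,1,183.6)
E
```

```text
time: 34.95
position: [606.8, 102.5, 115.6]
tcp_rot: [[-0.998, 0.068, 0.001], [0.068, 0.998, 0.0], [-0.001, 0.0, -1.0]]
contact_force: [0.1, -0.6, -0.7]
finger_gap: 63.3
gripper_force: 54.8
time: 35.95
position: [624.2, 91.7, 114.8]
tcp_rot: [[-0.998, -0.063, -0.0], [-0.063, 0.998, -0.0], [0.0, -0.0, -1.0]]
contact_force: [0.1, 0.6, -1.0]
finger_gap: 63.0
gripper_force: 54.7
pos [624.2  91.7 114.8] yaw -176.4 shift(tool,now) [0. 0. 0.] turnz -0.0 tilt [-0. -0.  0.] j7 84.0 gap 63.0 tip 25.0
tip L 9037 [-31.7 -28.7 -22.6] y in [-56.3 -28.8]
tip R 9021 [-31.6 -28.4 -22.9] y in [28.8 56.3]
sq rim n 1435 z 8.4 mean [591.6  89. ] rect [603.2  89.5] [54.9 94.3] ang 3.5 circ [603.   89.5] 54.0
pad held n 19946 z 146.9 mean [619.2  92. ] rect [623.9  92.3] [65.2 90.8] ang 3.5 circ [622.1  92.2] 45.5
pos [624.2  91.7 114.8] yaw -176.4 shift(tool,now) [ 0.03 -0.03  4.55] turnz 0.01 tilt [-0. -0.  0.] j7 84.0 gap 63.0 tip 25.0
```

View pics/w13.png

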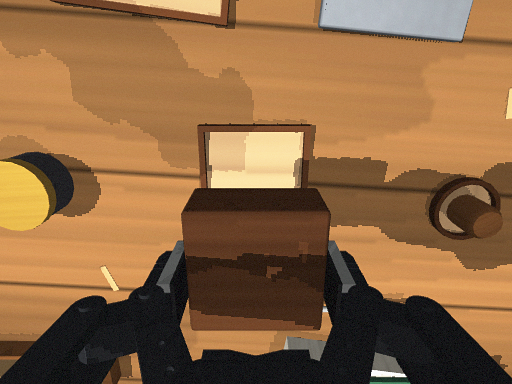

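The pad is square with the tray below it (tray edge at rows 125–188, columns 200–315). The knob stands in its tray at (465,210). Lower it.

```bash
python3 -m inch '[[[0.03,-0.03,0.6],[0,0,0],255],[[0,0,0.9],[0,0,0],255],[[0,0,0.9],[0,0,0],255],[[0,0,0.9],[0,0,0],255],[[0,0,0.6],[0,0,0],255],[[0,0,0.3],[0,0,0],255],[[0,0,0.1],[0,0,0],255],[[0,0,0.08],[0,0,0],255]]'
python3 -m inch '[[[0,0,0.06],[0,0,0],255],[[0,0,0.05],[0,0,0],255],[[0,0,0],[0,0,0],255],[[0,0,0],[0,0,0],255],[[0,0,0],[0,0,0],255],[[0,0,0],[0,0,0],255],[[0,0,0],[0,0,0],255],[[0,0,0],[0,0,0],255]]'
```

```text
time: 37.0
position: [624.1, 91.0, 5.8]
tcp_rot: [[-0.998, -0.063, 0.001], [-0.063, 0.998, 0.0], [-0.001, 0.0, -1.0]]
contact_force: [-0.3, 0.3, -1.1]
finger_gap: 63.1
gripper_force: 54.8
time: 38.0
position: [623.5, 90.9, 2.6]
tcp_rot: [[-0.998, -0.064, 0.0], [-0.064, 0.998, 0.0], [-0.0, 0.0, -1.0]]
contact_force: [0.2, 0.3, -0.2]
finger_gap: 62.8
gripper_force: 54.8
```

```bash
python3 -m inch '[[[0,0,0.03],[0,0,0],255],[[0,0,0],[0,0,0],255],[[0,0,0],[0,0,0],50],[[0,0,0],[0,0,0],0],[[0,0,0],[0,0,0],0],[[0,0,0],[0,0,0],0],[[0,0,-0.4],[0,0,0],0],[[0,0,-0.9],[0,0,0],0]]'
python3 -m inch '[[[0,0,-0.9],[0,0,0],0],[[0,0,-0.9],[0,0,0.9],0],[[0,0,-0.9],[0,0,0.95],0],[[0,0,-0.9],[0,0,0.95],0],[[0,0,-0.5],[0,0,0.95],0],[[0,0,-0.4],[0,0,0.95],0],[[0,0,0],[0,0,0.95],0],[[0,0,0],[0,0,0.95],0]]'
python3 -m inch '[[[0,0,0],[0,0,0.95],0],[[0,0,0],[0,0,0.95],0],[[0,0,0],[0,0,0.95],0],[[0,0,0],[0,0,0.95],0],[[0,0,0],[0,0,0.95],0],[[0,0,0],[0,0,0.95],0],[[0,0,0],[0,0,0.95],0],[[0,0,0],[0,0,0.95],0]]'
python3 -m inch '[[[0,0,0],[0,0,0.95],0],[[0,0,0],[0,0,0.95],0],[[0,0,0],[0,0,0.95],0],[[0,0,0],[0,0,0.95],0],[[0,0,0],[0,0,0.9],0],[[0.4,-0.2,0],[0,0,0],0],[[0.9,-0.35,0],[0,0,0],0],[[0.9,-0.35,0],[0,0,0],0]]'
python3 - <<'E'
from look import *
plan(460.7,395.6,140,97.2)
E
```

```text
time: 39.0
position: [622.8, 90.8, 34.2]
tcp_rot: [[-0.998, -0.064, -0.002], [-0.064, 0.998, -0.0], [0.002, -0.0, -1.0]]
contact_force: [0.1, -0.3, -0.5]
finger_gap: 85.0
gripper_force: 0.0
time: 40.0
position: [623.7, 91.0, 147.9]
tcp_rot: [[-0.893, 0.45, 0.001], [0.45, 0.893, 0.0], [-0.001, 0.001, -1.0]]
contact_force: [-0.0, 0.1, -0.4]
finger_gap: 85.3
gripper_force: 0.0
time: 41.0
position: [623.6, 91.1, 147.6]
tcp_rot: [[-0.476, 0.88, 0.001], [0.88, 0.476, 0.001], [0.0, 0.001, -1.0]]
contact_force: [0.2, -1.1, 0.6]
finger_gap: 85.4
gripper_force: 0.0
time: 42.0
position: [593.7, 144.1, 147.1]
tcp_rot: [[-0.124, 0.992, 0.0], [0.992, 0.124, 0.001], [0.001, 0.0, -1.0]]
contact_force: [-0.1, -0.2, 0.4]
finger_gap: 85.3
gripper_force: 0.0
pos [593.7 144.1 147.1] yaw 97.1 shift(tool,now) [10.64 -4.03  0.29] turnz -0.02 tilt [ 0.   -0.01  0.  ] j7 3.0 gap 85.3 tip 25.0
```

```bash
python3 -m inch '[[[0.95,-0.36,0],[0,0,0],0],[[0.95,-0.36,0],[0,0,0],0],[[0.95,-0.36,0],[0,0,0],0],[[0.95,-0.36,0],[0,0,0],0],[[0.95,-0.36,0],[0,0,0],0],[[0.95,-0.36,0],[0,0,0],0],[[0.95,-0.36,0],[0,0,0],0],[[0.95,-0.36,0],[0,0,0],0]]'
python3 -m inch '[[[0.95,-0.36,0],[0,0,0],0],[[0.95,-0.36,0],[0,0,0],0],[[0.95,-0.36,0],[0,0,0],0],[[0.2,-0.08,0],[0,0,0],30],[[0,0,0],[0,0,0],30],[[0,0,0],[0,0,0],30],[[0,0,0],[0,0,0],30],[[0,0,0],[0,0,0],30]]'
python3 - <<'E'
from look import *
from seg import blob
T,W,p,d,s=look('w14.png')
blob(W,p,(460.7,395.6),36,48,90,'block'); blob(W,p,(623.5,91),28,45,75,'pad'); plan(460.7,395.6,8,97.2)
E
```

```text
time: 43.0
position: [498.6, 324.0, 147.2]
tcp_rot: [[-0.124, 0.992, -0.0], [0.992, 0.124, 0.001], [0.001, -0.0, -1.0]]
contact_force: [0.1, 1.2, 0.5]
finger_gap: 85.4
gripper_force: 0.0
time: 44.0
position: [462.1, 394.1, 146.8]
tcp_rot: [[-0.121, 0.993, 0.0], [0.993, 0.121, -0.0], [-0.0, 0.0, -1.0]]
contact_force: [-0.8, -1.0, 0.7]
finger_gap: 75.2
gripper_force: 0.0
pos [462.1 394.1 146.8] yaw 97.0 shift(tool,now) [0. 0. 0.] turnz -0.0 tilt [0. 0. 0.] j7 -25.0 gap 75.2 tip 25.0
tip L 9541 [-29.9 -24.4 -20.3] y in [-62.4 -35.2]
tip R 9295 [-29.8 -24.4 -20.3] y in [35.3 62.3]
block n 6170 z 40.4 mean [460.5 399.5] rect [460.9 396.2] [50.1 99.6] ang 7.0 circ [461.4 396.2] 54.8
pad none
pos [462.  394.2 146.8] yaw 97.0 shift(tool,now) [ 0.06 -0.05  5.55] turnz -0.05 tilt [ 0.  0. -0.] j7 -25.0 gap 75.4 tip 25.0
```

```bash
python3 -m inch '[[[0.08,-0.04,0.6],[0,0,0],30],[[0,0,0.9],[0,0,0],30],[[0,0,0.9],[0,0,0],30],[[0,0,0.9],[0,0,0],30],[[0,0,0.9],[0,0,0],30],[[0,0,0.9],[0,0,0],30],[[0,0,0.35],[0,0,0],30],[[0,0,0.1],[0,0,0],30]]'
python3 -m inch '[[[0,0,0],[0,0,0],30],[[0,0,0],[0,0,0],70],[[0,0,0],[0,0,0],255],[[0,0,0],[0,0,0],255],[[0,0,0],[0,0,0],255],[[0,0,-0.2],[0,0,0],255],[[0,0,-0.5],[0,0,0],255],[[0,0,-0.8],[0,0,0],255]]' 50
```

```text
time: 45.05
position: [460.2, 396.3, 7.3]
tcp_rot: [[-0.122, 0.993, -0.001], [0.993, 0.122, -0.001], [-0.001, -0.001, -1.0]]
contact_force: [-0.1, 0.0, 0.2]
finger_gap: 75.2
gripper_force: 0.0
time: 46.05
position: [460.1, 396.1, 46.1]
tcp_rot: [[-0.122, 0.993, -0.001], [0.993, 0.122, -0.001], [-0.001, -0.001, -1.0]]
contact_force: [1.2, -0.0, -0.7]
finger_gap: 49.2
gripper_force: 53.0
```

```bash
python3 -m inch '[[[0,0,-0.9],[0,0,0],255],[[-0.3,-0.04,-0.9],[0,0,0],255],[[-0.9,-0.11,-0.8],[0,0,0],255],[[-0.95,-0.12,-0.4],[0,0,0],255],[[-0.95,-0.12,0],[0,0,0],255],[[-0.95,-0.12,0],[0,0,0],255],[[-0.95,-0.12,0],[0,0,0],255],[[-0.95,-0.12,0],[0,0,0],255]]'
python3 -m inch '[[[-0.95,-0.12,0],[0,0,0],255],[[-0.95,-0.12,0],[0,0,0],255],[[-0.95,-0.12,0],[0,0,0],255],[[-0.95,-0.12,0],[0,0,0],255],[[-0.95,-0.12,0],[0,0,0],255],[[-0.95,-0.12,0],[0,0,0],255],[[-0.95,-0.12,0],[0,0,0],255],[[-0.95,-0.12,0],[0,0,0],255]]'
python3 -m inch '[[[-0.95,-0.12,0],[0,0,0],255],[[-0.95,-0.12,0],[0,0,0.6],255],[[-0.2,0,0],[0,0,0.85],255],[[0,0,0],[0,0,0.86],255],[[0,0,0],[0,0,0],255],[[0,0,0],[0,0,0],255],[[0,0,0],[0,0,0],255],[[0,0,0],[0,0,0],255]]'
python3 - <<'E'
from look import *
from seg import blob
T,W,p,d,s=look('w15.png')
blob(W,p,(459,0),5.5,15,85,'obl rim'); z=s['position'][2]; m=(T[...,2]<-20)&(T[...,2]>-45)&(abs(T[...,0])<75)&(abs(T[...,1])<24); print('block top tool x range',np.percentile(T[m][:,0],[1,99]),'top z',np.median(W[m][:,2])); plan(459.3,.3,2,86.4)
E
```

```text
time: 47.05
position: [459.8, 244.7, 120.1]
tcp_rot: [[-0.122, 0.993, -0.001], [0.993, 0.122, -0.001], [-0.001, -0.001, -1.0]]
contact_force: [0.8, 0.2, -0.9]
finger_gap: 49.6
gripper_force: 53.1
time: 48.05
position: [459.0, 53.5, 120.4]
tcp_rot: [[-0.122, 0.993, -0.0], [0.993, 0.122, -0.0], [-0.0, -0.0, -1.0]]
contact_force: [-0.6, -0.2, -1.7]
finger_gap: 48.7
gripper_force: 53.1
time: 49.05
position: [459.6, 2.3, 120.5]
tcp_rot: [[0.062, 0.998, 0.0], [0.998, -0.062, 0.0], [0.0, 0.0, -1.0]]
contact_force: [-0.3, -1.0, -0.2]
finger_gap: 49.1
gripper_force: 53.0
pos [459.6   2.3 120.5] yaw 86.4 shift(tool,now) [0. 0. 0.] turnz -0.0 tilt [ 0. -0.  0.] j7 6.0 gap 49.1 tip 25.0
tip L 8778 [-30.9 -25.4 -19.8] y in [-49.4 -21.8]
tip R 8471 [-30.6 -25.  -19.4] y in [21.7 49.5]
obl rim n 1113 z 8.5 mean [462.5  53.2] rect [462.   44.6] [41.2 80. ] ang 86.6 circ [462.  45.] 44.7
block top tool x range [-42.08891845  48.95046913] top z 151.9899827616983
pos [459.6   2.3 120.5] yaw 86.4 shift(tool,now) [-0.08 -0.01  4.74] turnz 0.01 tilt [ 0. -0. -0.] j7 6.0 gap 48.8 tip 25.0
```

View pics/w15.png

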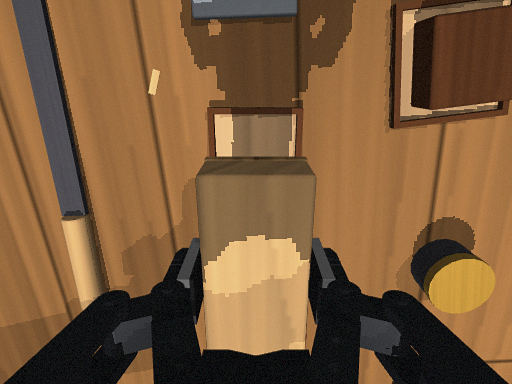

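The block is centred over the oblong tray (rim at rows 107–157, columns 208–302). The pad sits in its tray, upper right. Lower it.

```bash
python3 -m inch '[[[-0.08,-0.01,0.6],[0,0,0],255],[[0,0,0.9],[0,0,0],255],[[0,0,0.9],[0,0,0],255],[[0,0,0.9],[0,0,0],255],[[0,0,0.8],[0,0,0],255],[[0,0,0.4],[0,0,0],255],[[0,0,0.1],[0,0,0],255],[[0,0,0.05],[0,0,0],255]]'
python3 -m inch '[[[0,0,0.04],[0,0,0],255],[[0,0,0.03],[0,0,0],255],[[0,0,0],[0,0,0],255],[[0,0,0],[0,0,0],255],[[0,0,0],[0,0,0],90],[[0,0,0],[0,0,0],50],[[0,0,0],[0,0,0],30],[[0,0,0],[0,0,0],30]]'
python3 -m inch '[[[0,0,-0.4],[0,0,0],30],[[0,0,-0.9],[0,0,0],30],[[0,0,-0.9],[0,0,0],30],[[0,0,-0.9],[0,0,0],30],[[0,0,-0.9],[0,0,0],30],[[0,0,-0.9],[0,0,0],30],[[0,0,-0.9],[0,0,0],30],[[0,0,0],[0,0,0],30]]'
python3 - <<'E'
from look import *
from seg import blob
T,W,p,d,s=look('w16.png')
blob(W,p,(459,0),28,45,85,'block'); blob(W,p,(459,0),5.5,15,85,'obl rim');blob(W,p,(623.5,91),28,45,75,'pad');blob(W,p,(623.5,91),5.5,15,75,'sq rim')
for n in ['scene','side']:
    P,D,C=cap(n,n+'9.png'); V=cloud(D,C)
    for k,x,zr,r in [('block',(459,0),(26,45),80),('pad',(623,91),(26,45),60),('wheel',(643,-280),(26,45),40),('nut',(464,-187),(26,45),40),('knob',(640,285),(26,45),30)]: blob(V,P,x,*zr,r,n+k)
cv2.imwrite('pics/fin.png',cv2.resize(cv2.imread('pics/side9.png')[120:330,180:340],None,fx=2.8,fy=2.8,interpolation=cv2.INTER_CUBIC))
E
```

```text
time: 50.1
position: [459.5, 0.2, 4.4]
tcp_rot: [[0.063, 0.998, 0.001], [0.998, -0.063, 0.0], [0.0, 0.001, -1.0]]
contact_force: [0.6, 0.1, -1.9]
finger_gap: 48.7
gripper_force: 53.1
time: 51.1
position: [459.2, 0.2, 2.5]
tcp_rot: [[0.062, 0.998, -0.0], [0.998, -0.062, -0.0], [-0.0, -0.0, -1.0]]
contact_force: [0.2, 0.0, 0.9]
finger_gap: 75.4
gripper_force: 0.0
time: 52.1
position: [460.4, 0.5, 149.3]
tcp_rot: [[0.062, 0.998, 0.004], [0.998, -0.062, 0.001], [0.002, 0.004, -1.0]]
contact_force: [0.3, -0.4, -1.2]
finger_gap: 75.3
gripper_force: 0.0
pos [460.4   0.5 149.3] yaw 86.4 shift(tool,now) [0. 0. 0.] turnz -0.0 tilt [ 0.05 -0.02  0.  ] j7 4.0 gap 75.3 tip 25.0
tip L 9495 [-29.9 -24.4 -20.5] y in [-62.4 -35.3]
tip R 9314 [-29.7 -24.4 -20.5] y in [35.2 62.4]
block n 5790 z 34.4 mean [460.    3.1] rect [ 4.598e+02 -3.000e-01] [99.6 50. ] ang 86.5 circ [ 4.594e+02 -3.000e-01] 54.7
obl rim n 1904 z 8.4 mean [459.9  16.6] rect [459.2   0.8] [129.5  80.1] ang 86.4 circ [459.    1.2] 75.4
pad n 7043 z 34.4 mean [621.9  93. ] rect [623.1  91.7] [65.3 64.1] ang 3.7 circ [622.9  91.9] 44.0
[... 474 characters left out ...]
 [ 470.6 -187.6] [41.4 41.2] ang 86.5 circ [ 470.2 -187.8] 22.0
sceneknob n 67 z 34.5 mean [647.5 281.5] rect [644.8 284.3] [25.7 27. ] ang 52.6 circ [644.6 283.3] 15.0
sideblock n 412 z 35.7 mean [462.7   5.4] rect [462.8  -0.6] [102.8  49.8] ang 86.5 circ [462.6   0.6] 53.8
sidepad n 437 z 35.8 mean [625.5  95.2] rect [626.7  92. ] [63.8 69.3] ang 6.0 circ [624.8  91.9] 44.0
sidewheel n 102 z 34.1 mean [ 647.7 -277.3] rect [ 648.2 -282.1] [42.3 52.8] ang 5.8 circ [ 646.2 -281.6] 27.2
sidenut n 91 z 33.1 mean [ 468.7 -184.4] rect [ 467.7 -185.4] [40.8 40.2] ang 4.8 circ [ 467.6 -186.2] 22.0
sideknob n 113 z 36.4 mean [642.3 288.7] rect [643. 287.] [26.6 25.2] ang 7.5 circ [643.2 285.5] 14.6
```

View pics/fin.png

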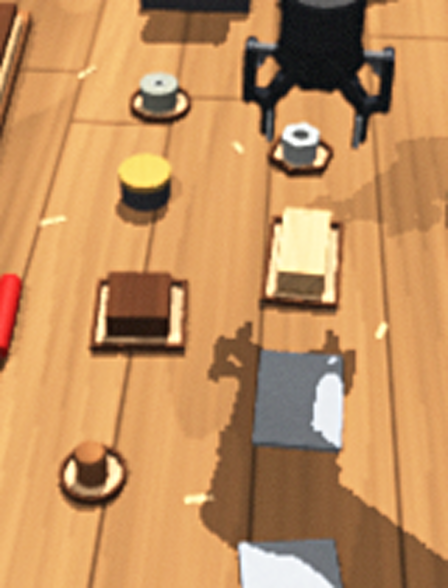

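All five pieces sit flat and centred in their trays, and the gripper is clear at height. Handing in.

```bash
python3 -c "
from bench import arm
print(arm.finish_job())"
```

```text
the job is handed in; nothing more can be done
None
```

I took both stacks apart and handed the job in at about 52 s; the last camera check showed all five pieces flat and within a few millimetres of centre in their own trays, but the hand-in gave no verdict.

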